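Slide the tall cartridge into the free picking bay

TASK

Push the tall sealant cartridge across the bench into the one empty blue bay until it stands fully home against the bay's back wall. Push gently and low down, near its foot, so that it slides upright without rocking or tipping; do not pinch, lift or carry it, and leave everything else on the bench where it is. Finish with the arm clear of it.

Things in the scene. Friction and masses are not known exactly. Their poses are not given: they have to be found in the camera images.
- cartridge: Sealant cartridge standing upright, loose, on the open bench between robot and bays: white plastic cylinder 50 mm across, 195 tall, with a paper band and a pointed nozzle, 250 in all. 0.3 to 0.55 kg, weight about 100 mm up. Origin: centre of its underside, z up along it. Pushed at 20 mm height it slides; above about 40 mm it may tip. A tool leaning forward keeps the gripper clear of its top.
- bay_empty: The empty bay, one of three like bays in a row about 150 mm apart (which one varies), fixed: blue, U-shaped from above, no floor, open towards the robot, turned up to 9 degrees. Walls 6 mm thick, 45 high; inside 90 wide, 62 deep. Origin: on the bench at the middle of the back wall's inner face; x axis points from mouth to back wall, z up. Home, the cartridge's axis is at x = -25 mm, y within 20 of 0.
- bay_jar: Bay. Fixed, same build as bay_empty and same frame, but already filled by the jar.
- bay_carton: Bay. Fixed, same build as bay_empty and same frame, but already filled by the carton.
- jar: Bystander: squat jar, 54 mm across, 65 mm high, standing in bay_jar. Origin: centre of its underside.
- carton: Bystander: small cardboard carton 50 x 54 x 60 mm high, standing in bay_carton. Origin: centre of its underside.
- spray_can: Bystander: metal can standing at the left of the bench, 56 mm across, 160 mm high. Origin: centre of its underside.
- tape_roll: Bystander: cardboard tube ring lying flat at the right, 100 mm across, 48 mm high. Origin: centre of its underside.
- screwdriver: Bystander: screwdriver lying at the near left. Origin: under its middle part, x axis from handle to tip.
- wrench: Bystander: steel wrench lying at the left of the cartridge. Origin: under its middle part, x axis from handle to jaw.
- orange_bin: Bystander: fixed orange picking bin 140 x 100 x 70 mm high at the right. Origin: centre of its underside.
Mind the look-alikes: they are no part of the job. There is more than one size of the cartridge; the one meant has the size given above.

How it is judged (in metres and radians):
At the end, for the whole second after the job is handed in: The cartridge stands upright (within 3 degrees) on the bench, at rest, inside the empty bay: its side within 10 mm of the back wall, its axis within 24 mm of the bay's middle line; all bystanders are within 20 mm of where they were (x of cartridge in the frame of bay_empty between -0.035 and -0.015 m and y of cartridge in the frame of bay_empty between -0.024 and 0.024 m and angle between cartridge's own z axis and vertical below 0.05 rad and height (world z) of cartridge below 0.004 m and linear speed of cartridge below 0.02 m/s and distance of each of jar, carton, spray_can, tape_roll, screwdriver, wrench from where it was at the start of the episode below 0.02 m); the robot touches nothing.
It fails at once if the cartridge rocks or tips by more than about 11 degrees (angle between cartridge's own z axis and vertical above 0.2 rad).
It fails at once if the fingers touch the cartridge with the grasp point over 100 mm above the bench (pushed or taken high) (contact force between the fingers and cartridge above 0.5 N and height (world z) of the grasp point above 0.1 m).
It fails at once if the cartridge is lifted more than 8 mm, or pinched (grasp point within 16 mm of its axis while the fingers touch it) (height (world z) of cartridge above 0.008 m or (contact force between the fingers and cartridge above 0.5 N and horizontal distance between the grasp point and cartridge below 0.016 m)).
It fails at once if the fingers press the cartridge with more than 20 N (contact force between the fingers and cartridge above 20 N).
It fails at once if another thing is moved more than 20 mm (distance of any of jar, carton, spray_can, tape_roll, screwdriver, wrench from where it was at the start of the episode above 0.02 m).
It also fails if it takes over 67 s, if anything falls off the work surface, if the arm or the gripper's body presses on something with over 40 N, if the wrist force passes 120 N, or if a joint passes its speed limit or range.

ROBOT

A 6-joint arm with a two-finger parallel gripper is mounted at the origin on the work surface. World frame = base frame: x ahead of the robot, y to its left, z up, the work surface at z = 0. Lengths are in m, angles in degrees, forces in N, time in s.
With the tool pointing down it reaches from about 0.25 to 0.725 m from the base axis. Payload 9.7 kg.
Tool frame: the origin (TCP) lies midway between the tips of the shut fingers; the grasp point (between the pads) lies 19 mm behind it; z points along the fingers, y is the line along which they close (so a half turn about z gives the same grasp; the last joint's range is limited). The gripper opens to 85 mm and grips with 20 to 120 N. Pads are 22 mm wide; open, the fingers measure 114 mm over their backs; the gripper's body (76 mm by 85 mm) begins 54 mm behind the grasp point. The pads swing forward as they close: fully open they stand 13 mm farther back than shut.
Start: joints at [-72.766, 4.979, 10.078, 95.1, 0, 90], TCP at [0.163, -0.525, 0.231] pointing down, gripper open.
Joint ranges: [-179.16, 179.16], [-48.56, 103.87], [-65.8, 70.77], [-126.05, 130.52], [-82.76, 87.17], [-180, 180]. Speed limits (degrees/s): [127.2, 127.2, 147.25, 180, 180, 180].

INTERFACE

Orientations are given as [roll, pitch, yaw] about the fixed x, y, z axes, in that order (R = Rz(yaw) Ry(pitch) Rx(roll)).
In Python, from workcell import bot gives the robot as it stands.
- The arm moves only by the shell command python3 -m crank 'ROWS' [FORCE]. ROWS is JSON, a list of rows, each an object with "gripper": the finger opening in mm, from 0 to 85.4; "travel": the shift along the tool's x, y, z in mm, a list of three; "twist": the turn, a rotation vector about the tool's x, y, z in rad, a list of three. In form: [{"gripper": gripper, "travel": [tx, ty, tz], "twist": [rx, ry, rz]}, ...]. A call has 1 to 12 rows; each row shifts and turns the commanded pose from where the row before left it, along the tool's axes as they then stand; what a row does not reach is not made up. A row lasts 1/8 s, in which the tool goes at most 62.5 mm and 10.7 degrees, less where a joint would pass 70% of its speed; a pose out of reach is approached as far as the arm can. A call is refused whole if a number of a shift passes 62.5 or a number of a turn 0.188, either way. A call with a gripper value outside its range is refused whole. The fingers move at their own pace and stop on an object; FORCE is the grip in N (left out, the last holds). Time passes only in rows, so rows that do not move let the fingers close. It gives the time, the measured TCP pose, the force, the opening and the grip force at its end, in the units of the state.
- bot.get_obs(): the state, without advancing time (a new reading comes with each control period).
- bot.camera(name): name is "side" or "top"; returns the picture (400x640x3 uint8, red, green, blue); there is no depth.
- bot.calibration(name): a dict with "vfov" (degrees; the focal length in pixels is half the picture's height over the tangent of half this angle, whatever the lens; pixels are square), "cx", "cy" (the principal point, pixels), "camera_from_world" (4x4, takes a point from world to camera coordinates). Camera axes: x right, y down, z forward; pixel columns grow to the right and rows downward; lengths in m; the calibration is good to about 2 mm. A picture is of the moment at which its call begins. calibration takes no time and is no camera call.
- bot.job_done(): hands the job in; it is judged then, once.
The state is a dict: "time": time; "q": joint angles; "qd": joint speeds; "joint_efforts": joint torques, N m; "ee_pos": TCP position; "tcp_rot": TCP orientation; "wrist_force": force on the tool from outside, world axes, zero at the start; "torque": the same for the moment, N m; "opening": finger opening in m; "grasp_force": force on a finger pad.
Only numpy, scipy, OpenCV 4.12 (cv2) and the standard library are available. Lean on these libraries where they do the work, as an engineer would, in place of code of your own. Each camera call takes 0.05 s, during which the arm holds its last target. There are 200 camera calls.

## Working session

There is one attempt and no reset: what is moved stays moved. The work goes in short steps, Python scripts to look and compute and a shell command to move; the robot and the scene stay as the last step left them, time stands still between calls to the robot, and variables do not carry over. Pictures are saved under pics/ and viewed, at most 10 in all, crops included, and the job is handed in when it is done.

```bash
mkdir -p pics
python3 - <<'E'
from workcell import bot
import cv2
for n in("top","side"):
    cv2.imwrite(f"pics/{n}0.png",bot.camera(n)[:,:,::-1]); print(bot.calibration(n))
print(bot.get_obs())
E
```

```text
{'vfov': 44.92983974229568, 'cx': 328.3668911527731, 'cy': 198.45538117789346, 'camera_from_world': array([[ 0.00402801, -0.99995643, -0.00842075,  0.01884662],
       [-0.9928347 , -0.00299335, -0.11945832,  0.53823173],
       [ 0.11942791,  0.00884159, -0.99280351,  1.1712454 ],
       [ 0.        ,  0.        ,  0.        ,  1.        ]])}
{'vfov': 50.987902757625385, 'cx': 314.663573090693, 'cy': 192.42500979804115, 'camera_from_world': array([[ 0.93584654, -0.35216179,  0.01316541, -0.48230607],
       [-0.23672348, -0.65587388, -0.71679247,  0.17835466],
       [ 0.26106177,  0.66769119, -0.69716226,  0.83627316],
       [ 0.        ,  0.        ,  0.        ,  1.        ]])}
{'time': 0.1, 'q': array([-7.27638287e+01,  5.00603759e+00,  1.00391190e+01,  9.51007371e+01,
       -1.94244131e-03,  8.99997150e+01]), 'qd': array([-0.08212096,  0.00604811,  0.19377175, -0.06861343,  0.0198733 ,
       -0.06151555]), 'joint_efforts': array([ 3.11392914e-04, -5.21561337e+01,  4.65654838e+01,  1.60539988e-02,
        6.92803587e-05, -7.35410282e-06]), 'ee_pos': array([ 0.16289781, -0.52509672,  0.23067343]), 'tcp_rot': array([-1.79932344e+02,  1.94210345e-03,  1.72364586e+01]), 'wrist_force': array([-0.11306984, -0.54699445,  0.06622588]), 'torque': array([-0.04530861,  0.00715964,  0.00787139]), 'grasp_force': 0.0, 'opening': 0.085657209076048}
```

View pics/top0.png

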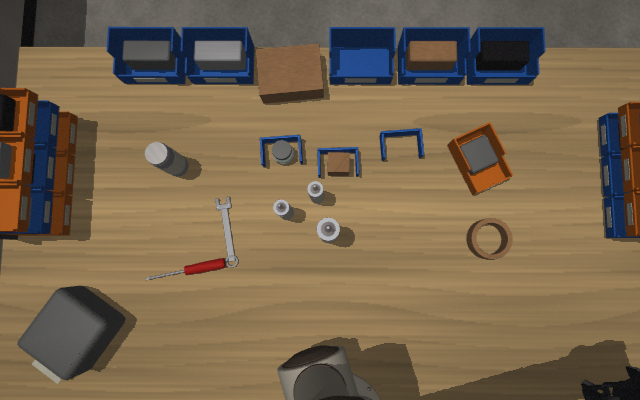

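View pics/side0.png

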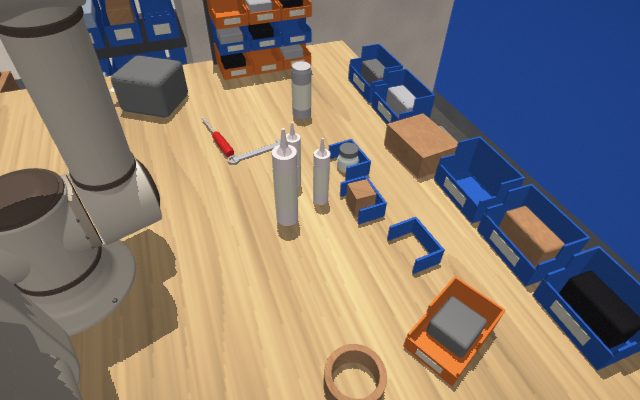

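The top view shows the big cartridge at (328,230), two smaller look-alikes at (315,189) and (281,208), and the empty bay at about (402,145), open downward (towards the robot). In the side view the cartridge's foot is at about (287,222) and the empty bay at (415,243).

```bash
cat > h.py <<'E'
import numpy as np,cv2
from workcell import bot
def ray(n,px,z):
    c=bot.calibration(n);T=c["camera_from_world"];f=200/np.tan(np.radians(c["vfov"]/2))
    d=T[:3,:3].T@np.array([(px[0]-c["cx"])/f,(px[1]-c["cy"])/f,1]);o=-T[:3,:3].T@T[:3,3]
    return (o+d*(z-o[2])/d[2])[:3]
def proj(n,p):
    c=bot.calibration(n);T=c["camera_from_world"];f=200/np.tan(np.radians(c["vfov"]/2))
    q=T[:3,:3]@np.array(p)+T[:3,3];return q[:2]/q[2]*f+[c["cx"],c["cy"]]
E
python3 - <<'E'
from h import *
a=cv2.imread("pics/top0.png");b=cv2.imread("pics/side0.png")
A=cv2.resize(a[115:255,270:435],None,fx=4.8,fy=4.2,interpolation=cv2.INTER_NEAREST)[:588,:792]
cv2.imwrite("pics/topc.png",cv2.resize(a[120:250,275:435],(800,650))[:600] if 0 else cv2.resize(a[125:245,275:435],(800,600),interpolation=cv2.INTER_CUBIC))
cv2.imwrite("pics/sidec.png",cv2.resize(b[125:275,260:460],(800,600),interpolation=cv2.INTER_CUBIC))
for n,p,z in(("top",(328,230),.195),("side",(287,222),0)):print(ray(n,p,z))
E
```

```text
[0.45082532 0.01980393 0.195     ]
[0.45025854 0.00641683 0.        ]
```

View pics/topc.png

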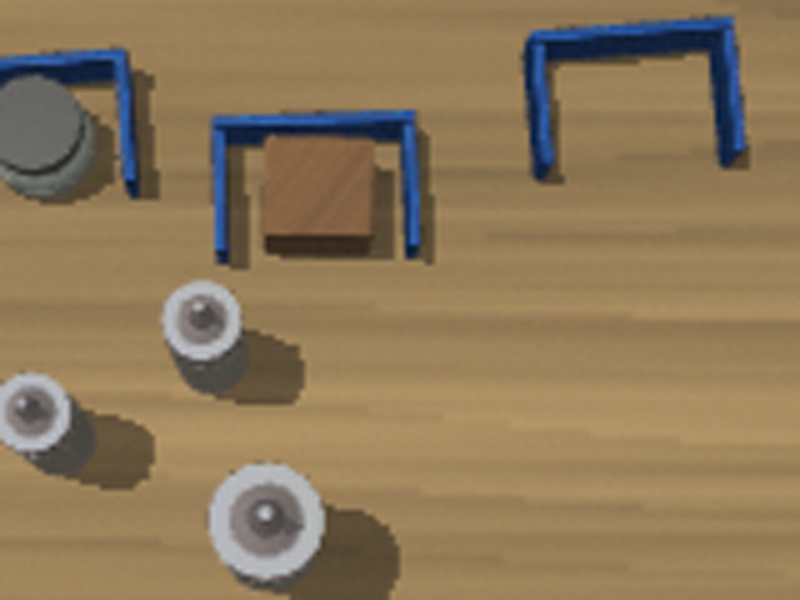

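View pics/sidec.png

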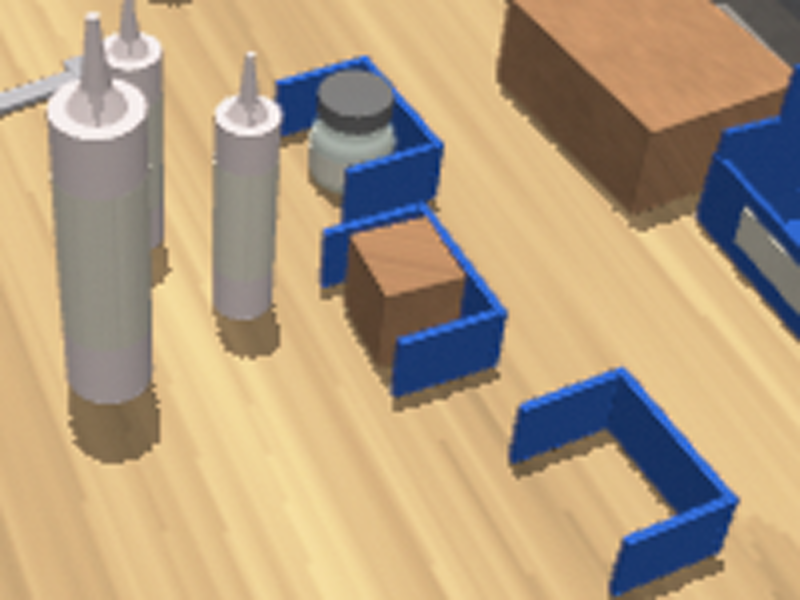

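Run:
```python
from h import *
t=lambda x,y:ray("top",((x+.5)/5-.5+275,(y+.5)/5-.5+125),.045)
s=lambda x,y,z:ray("side",((x+.5)/4-.5+260,(y+.5)/4-.5+125),z)
T={k:t(*v) for k,v in dict(OL=(529,34),OR=(733,18),IL=(547,46),IR=(711,30),TL=(542,172),TR=(733,158)).items()}
S={k:s(*v,.045) for k,v in dict(BL=(622,370),BR=(737,499),TL=(522,407),TR=(628,540)).items()}
for D in(T,S):
  for k,v in D.items():print(k,v[:2].round(4))
print("cart",ray("top",(275+267.5/5-.5,125+521.5/5-.5),.195)[:2],s(109,384,0)[:2],s(97,107,.195)[:2],ray("top",(275+202/5-.5,125+321/5-.5),.155)[:2])
b=(T["OL"]-T["OR"])[:2];print(np.linalg.norm(b),np.degrees(np.arctan2(-b[0],b[1])), )
# foot in side from the small neighbour
print("small",s(242,308,0)[:2])
```

```text
OL [ 0.706  -0.1089]
OR [ 0.7144 -0.2109]
IL [ 0.6998 -0.1178]
IR [ 0.7082 -0.1998]
TL [ 0.6358 -0.1147]
TR [ 0.6431 -0.2096]
BL [ 0.7056 -0.1139]
BR [ 0.7151 -0.2114]
TL [ 0.6416 -0.119 ]
TR [ 0.6498 -0.2148]
cart [0.45338398 0.01981446] [0.45128648 0.01052602] [0.45449911 0.01887329] [0.54531535 0.04989159]
0.10239430610023735 4.697007945778245
small [0.545013   0.04156893]
```

```bash
cat >> h.py <<'E'
from scipy.spatial.transform import Rotation as Ro
def plan(p0,r0,p1,r1):
    "travel (mm, tool axes at r0) first, then rotvec"
    A=Ro.from_euler("xyz",r0,degrees=True);B=Ro.from_euler("xyz",r1,degrees=True)
    return (A.inv().apply(np.array(p1)-p0)*1000).round(1),(A.inv()*B).as_rotvec().round(4)
def now(): o=bot.get_obs();return o["ee_pos"],o["tcp_rot"]
E
python3 - <<'E'
from h import *
p,r=now()
print(plan(p,r,[.39,.11,.30],[180,-45,-57.6]))
print(plan([.39,.11,.3],[180,-45,-57.6],[.4075,.0912,.015],[180,-45,-57.6]))
for px in((233,262),(224,200)):print(ray("top",px,.01))
E
```

```text
(array([ 405.1, -539.4,  -68.7]), array([-0.5123,  0.6691,  1.2341]))
(array([-183.7,   -4.7,  219.4]), array([0., 0., 0.]))
[0.3801508  0.25868369 0.01      ]
[0.53610157 0.28588011 0.01      ]
```

```bash
python3 -m crank '[{"gripper":38,"travel":[34,-45,-6],"twist":[0,0,0]},{"gripper":38,"travel":[34,-45,-6],"twist":[0,0,0]},{"gripper":38,"travel":[34,-45,-6],"twist":[0,0,0]},{"gripper":38,"travel":[34,-45,-6],"twist":[0,0,0]},{"gripper":38,"travel":[34,-45,-6],"twist":[0,0,0]},{"gripper":38,"travel":[34,-45,-6],"twist":[0,0,0]},{"gripper":38,"travel":[34,-45,-6],"twist":[0,0,0]},{"gripper":38,"travel":[34,-45,-6],"twist":[0,0,0]},{"gripper":38,"travel":[34,-45,-6],"twist":[0,0,0]},{"gripper":38,"travel":[34,-45,-6],"twist":[0,0,0]},{"gripper":38,"travel":[34,-45,-6],"twist":[0,0,0]},{"gripper":38,"travel":[34,-45,-6],"twist":[0,0,0]}]'
python3 -m crank '[{"gripper":38,"travel":[0,0,0],"twist":[-0.051,0.067,0.123]},{"gripper":38,"travel":[0,0,0],"twist":[-0.051,0.067,0.123]},{"gripper":38,"travel":[0,0,0],"twist":[-0.051,0.067,0.123]},{"gripper":38,"travel":[0,0,0],"twist":[-0.051,0.067,0.123]},{"gripper":38,"travel":[0,0,0],"twist":[-0.051,0.067,0.123]},{"gripper":38,"travel":[0,0,0],"twist":[-0.051,0.067,0.123]},{"gripper":38,"travel":[0,0,0],"twist":[-0.051,0.067,0.123]},{"gripper":38,"travel":[0,0,0],"twist":[-0.051,0.067,0.123]},{"gripper":38,"travel":[0,0,0],"twist":[-0.051,0.067,0.123]},{"gripper":38,"travel":[0,0,0],"twist":[-0.051,0.067,0.123]},{"gripper":38,"travel":[0,0,0],"twist":[0,0,0]}]'
python3 - <<'E'
from h import *
p,r=now();print(bot.get_obs())
print(plan(p,r,[.4075,.0912,.015],[180,-45,-57.6]))
E
```

```text
time: 1.6
ee_pos: [0.3928, 0.1134, 0.3034]
tcp_rot: [180.0, -0.0, 17.3]
wrist_force: [1.1, -0.5, 0.8]
opening: 0.0376
grasp_force: 0.0
time: 2.98
ee_pos: [0.3483, -0.2406, 0.3151]
tcp_rot: [-174.3, -38.0, -38.4]
wrist_force: [0.1, 0.0, 0.2]
opening: 0.0379
grasp_force: 0.0
{'time': 2.975, 'q': array([-38.48958021, -48.50876559, -28.17148211,  72.38239238,
         5.72468866, 179.94323215]), 'qd': array([ 3.73901233, -0.24172093,  0.41222646,  1.61651563, -0.77610303,
        0.02530247]), 'joint_efforts': array([-2.00496197e+00, -1.79711916e+00,  4.95156920e+01, -7.39600986e+00,
        4.15588897e-01,  1.55152400e-03]), 'ee_pos': array([ 0.34831224, -0.2406368 ,  0.31509474]), 'tcp_rot': array([-174.31937665,  -37.9605319 ,  -38.4179386 ]), 'wrist_force': array([0.12909613, 0.03224804, 0.20031309]), 'torque': array([ 0.3193478 ,  0.48342799, -0.00604291]), 'grasp_force': 0.0, 'opening': 0.03785018054821282}
(array([-310.6, -281.6,  167. ]), array([-0.3204,  0.1343,  0.2452]))
```

Joint 6 ran to its limit, so I will use the mirrored grasp orientation (tool x backwards): first untilt, then turn the other way.

Run:
```python
from h import *
p,r=now()
print(plan(p,r,p,[180,0,-38]))
```

```text
(array([0., 0., 0.]), array([-0.0931, -0.6623,  0.0258]))
```

```bash
python3 -m crank '[{"gripper":38,"travel":[0,0,0],"twist":[-0.023,-0.166,0.006]},{"gripper":38,"travel":[0,0,0],"twist":[-0.023,-0.166,0.006]},{"gripper":38,"travel":[0,0,0],"twist":[-0.023,-0.166,0.006]},{"gripper":38,"travel":[0,0,0],"twist":[-0.023,-0.166,0.006]},{"gripper":38,"travel":[0,0,0],"twist":[0,0,-0.175]},{"gripper":38,"travel":[0,0,0],"twist":[0,0,-0.175]},{"gripper":38,"travel":[0,0,0],"twist":[0,0,-0.175]},{"gripper":38,"travel":[0,0,0],"twist":[0,0,-0.175]},{"gripper":38,"travel":[0,0,0],"twist":[0,0,-0.175]},{"gripper":38,"travel":[0,0,0],"twist":[0,0,-0.175]},{"gripper":38,"travel":[0,0,0],"twist":[0,0,-0.175]},{"gripper":38,"travel":[0,0,0],"twist":[0,0,-0.175]}]'
python3 -m crank '[{"gripper":38,"travel":[0,0,0],"twist":[0,0,-0.175]},{"gripper":38,"travel":[0,0,0],"twist":[0,0,-0.175]},{"gripper":38,"travel":[0,0,0],"twist":[0,0,-0.175]},{"gripper":38,"travel":[0,0,0],"twist":[0,0,-0.175]},{"gripper":38,"travel":[0,0,0],"twist":[0,0,-0.175]},{"gripper":38,"travel":[0,0,0],"twist":[0,0,-0.175]},{"gripper":38,"travel":[0,0,0],"twist":[0,0,-0.175]},{"gripper":38,"travel":[0,0,0],"twist":[0,0,-0.175]}]'
python3 - <<'E'
from h import *
p,r=now();print(bot.get_obs()["q"],r)
print(plan(p,r,[.40,.11,.30],[180,45,122.4]))
E
```

```text
time: 4.47
ee_pos: [0.3409, -0.2497, 0.3154]
tcp_rot: [-179.8, -0.4, 44.1]
wrist_force: [-0.1, -0.1, 0.5]
opening: 0.0379
grasp_force: 0.0
time: 5.48
ee_pos: [0.3409, -0.2497, 0.3154]
tcp_rot: [179.6, -0.3, 124.3]
wrist_force: [-0.4, 0.3, -0.0]
opening: 0.0381
grasp_force: 0.0
[-36.51365814  -9.30091663   5.81624642 105.2397924    0.43129103
  19.18390149] [179.6329538   -0.25754149 124.30280376]
(array([263.8, 251.4,  18.2]), array([ 0.019 , -0.7899,  0.029 ]))
```

```bash
python3 -m crank '[{"gripper":38,"travel":[37.7,36,2.6],"twist":[0,0,0]},{"gripper":38,"travel":[37.7,36,2.6],"twist":[0,0,0]},{"gripper":38,"travel":[37.7,36,2.6],"twist":[0,0,0]},{"gripper":38,"travel":[37.7,36,2.6],"twist":[0,0,0]},{"gripper":38,"travel":[37.7,36,2.6],"twist":[0,0,0]},{"gripper":38,"travel":[37.7,36,2.6],"twist":[0,0,0]},{"gripper":38,"travel":[37.7,36,2.6],"twist":[0,0,0]},{"gripper":38,"travel":[0,0,0],"twist":[0.004,-0.158,0.006]},{"gripper":38,"travel":[0,0,0],"twist":[0.004,-0.158,0.006]},{"gripper":38,"travel":[0,0,0],"twist":[0.004,-0.158,0.006]},{"gripper":38,"travel":[0,0,0],"twist":[0.004,-0.158,0.006]},{"gripper":38,"travel":[0,0,0],"twist":[0.004,-0.158,0.006]}]'
python3 - <<'E'
from h import *
p,r=now();print(bot.get_obs()["q"],p,r)
print(plan(p,r,[.4050,.0952,.015],[180,45,122.4]))
E
```

```text
time: 6.98
ee_pos: [0.4027, 0.1102, 0.3009]
tcp_rot: [179.8, 45.3, 121.9]
wrist_force: [1.1, -0.5, 0.3]
opening: 0.0384
grasp_force: 0.0
[ 43.7108725  -10.83331789  -7.06912973 105.18954629 -44.18325801
 106.34881425] [0.40274352 0.11022046 0.30092645] [179.81961751  45.33928712 121.93700119]
(array([193.6,  -6.7, 210.9]), array([-0.0026,  0.0059, -0.0057]))
```

Descend to behind the foot, slowing at the end, then look.

```bash
python3 -m crank '[{"gripper":38,"travel":[27,-1,29.4],"twist":[0,0,0]},{"gripper":38,"travel":[27,-1,29.4],"twist":[0,0,0]},{"gripper":38,"travel":[27,-1,29.4],"twist":[0,0,0]},{"gripper":38,"travel":[27,-1,29.4],"twist":[0,0,0]},{"gripper":38,"travel":[27,-1,29.4],"twist":[0,0,0]},{"gripper":38,"travel":[27,-1,29.4],"twist":[0,0,0]},{"gripper":38,"travel":[14,-0.5,15],"twist":[0,0,0]},{"gripper":38,"travel":[11,0,12],"twist":[0,0,0]},{"gripper":38,"travel":[6.5,0,7.5],"twist":[0,0,0]},{"gripper":38,"travel":[0,0,0],"twist":[0,0,0]}]'
python3 - <<'E'
from h import *
p,r=now();print(bot.get_obs()["q"],p,r)
a=bot.camera("top");b=bot.camera("side")
A=cv2.resize(a[125:285,240:400],(500,500),interpolation=cv2.INTER_CUBIC)
cv2.imwrite("pics/c1.png",np.hstack([cv2.resize(a[150:270,260:360],(400,480)),cv2.resize(b[120:240,230:330],(400,480))])[:,:,::-1])
E
```

```text
time: 8.22
ee_pos: [0.4041, 0.0951, 0.014]
tcp_rot: [-180.0, 45.0, 121.9]
wrist_force: [0.9, 0.6, -0.2]
opening: 0.0385
grasp_force: 0.0
[ 41.83902446  -6.45256099 -35.44314712  70.85089413 -44.18602363
 103.94212188] [0.40405091 0.09513269 0.01403361] [-179.96555864   45.04683695  121.91421944]
```

View pics/c1.png

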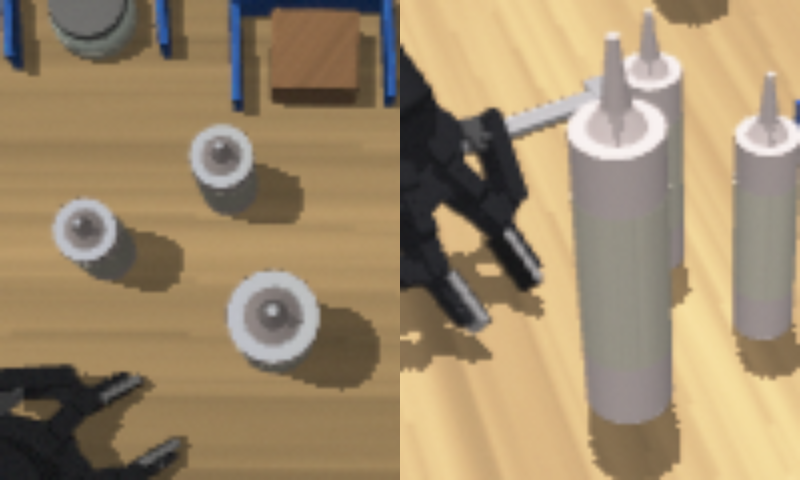

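The top crop shows the open fingertips at (142,380) and (183,440), aimed at the cartridge at (273,318). The side crop shows them low, behind its foot. Push gently.

```bash
python3 -m crank '[{"gripper":38,"travel":[-6,0,6],"twist":[0,0,0]},{"gripper":38,"travel":[-6,0,6],"twist":[0,0,0]},{"gripper":38,"travel":[-6,0,6],"twist":[0,0,0]},{"gripper":38,"travel":[-6,0,6],"twist":[0,0,0]},{"gripper":38,"travel":[-2,0,2],"twist":[0,0,0]},{"gripper":38,"travel":[-2,0,2],"twist":[0,0,0]},{"gripper":38,"travel":[-2,0,2],"twist":[0,0,0]},{"gripper":38,"travel":[-2,0,2],"twist":[0,0,0]},{"gripper":38,"travel":[-2,0,2],"twist":[0,0,0]},{"gripper":38,"travel":[-2,0,2],"twist":[0,0,0]},{"gripper":38,"travel":[-2,0,2],"twist":[0,0,0]},{"gripper":38,"travel":[-2,0,2],"twist":[0,0,0]}]'
python3 -m crank '[{"gripper":38,"travel":[-2,0,2],"twist":[0,0,0]},{"gripper":38,"travel":[-2,0,2],"twist":[0,0,0]},{"gripper":38,"travel":[-2,0,2],"twist":[0,0,0]},{"gripper":38,"travel":[-2,0,2],"twist":[0,0,0]},{"gripper":38,"travel":[-2,0,2],"twist":[0,0,0]},{"gripper":38,"travel":[-2,0,2],"twist":[0,0,0]},{"gripper":38,"travel":[-2,0,2],"twist":[0,0,0]},{"gripper":38,"travel":[-2,0,2],"twist":[0,0,0]}]'
cat >> h.py <<'E'
def cart(guess):
    "cartridge axis from the white top ring in the top view, near the guess"
    a=bot.camera("top");u=proj("top",[*guess,.195]);m=((a.min(2)>125)&(np.ptp(a.astype(int),axis=2)<30)).astype(np.uint8)
    k=np.zeros_like(m);cv2.circle(k,(int(u[0]),int(u[1])),24,1,-1);m*=k
    n,l,s,c=cv2.connectedComponentsWithStats(m);j=1+s[1:,4].argmax()
    (x,y),rad=cv2.minEnclosingCircle(np.argwhere(l==j)[:,::-1].astype(np.float32))
    return ray("top",(x,y),.195)[:2].round(4),round(rad,1)
E
python3 - <<'E'
from h import *
print(cart((.46,.01)),now())
E
```

```text
time: 9.82
ee_pos: [0.4341, 0.0468, 0.0142]
tcp_rot: [180.0, 45.0, 121.9]
wrist_force: [0.2, -0.1, -1.0]
opening: 0.0381
grasp_force: 0.0
time: 10.82
ee_pos: [0.446, 0.0276, 0.0142]
tcp_rot: [-180.0, 45.0, 121.9]
wrist_force: [-1.0, 2.9, 1.6]
opening: 0.038
grasp_force: 1.4
(array([0.4556, 0.0111]), 11.5) (array([0.44603648, 0.02742633, 0.01418466]), array([-179.98888697,   45.04016863,  121.86974509]))
```

```bash
python3 -m crank '[{"gripper":38,"travel":[-3,0,3],"twist":[0,0,0]},{"gripper":38,"travel":[-3,0,3],"twist":[0,0,0]},{"gripper":38,"travel":[-4,0,4],"twist":[0,0,0]},{"gripper":38,"travel":[-4,0,4],"twist":[0,0,0]},{"gripper":38,"travel":[-4,0,4],"twist":[0,0,0]},{"gripper":38,"travel":[-4,0,4],"twist":[0,0,0]},{"gripper":38,"travel":[-4,0,4],"twist":[0,0,0]},{"gripper":38,"travel":[-4,0,4],"twist":[0,0,0]},{"gripper":38,"travel":[-4,0,4],"twist":[0,0,0]},{"gripper":38,"travel":[-4,0,4],"twist":[0,0,0]},{"gripper":38,"travel":[-4,0,4],"twist":[0,0,0]},{"gripper":38,"travel":[-4,0,4],"twist":[0,0,0]}]'
python3 - <<'E'
from h import *
print(cart((.49,-.04)),now())
E
```

```text
time: 12.38
ee_pos: [0.4805, -0.0278, 0.0143]
tcp_rot: [180.0, 45.0, 121.9]
wrist_force: [-1.4, 2.5, 1.1]
opening: 0.0379
grasp_force: 1.4
(array([ 0.4902, -0.0445]), 11.4) (array([ 0.48068074, -0.02815943,  0.01437097]), array([179.98419851,  45.05770538, 121.8382707 ]))
```

```bash
python3 -m crank '[{"gripper":38,"travel":[-4,0,4],"twist":[0,0,0]},{"gripper":38,"travel":[-4,0,4],"twist":[0,0,0]},{"gripper":38,"travel":[-4,0,4],"twist":[0,0,0]},{"gripper":38,"travel":[-4,0,4],"twist":[0,0,0]},{"gripper":38,"travel":[-4,0,4],"twist":[0,0,0]},{"gripper":38,"travel":[-4,0,4],"twist":[0,0,0]},{"gripper":38,"travel":[-4,0,4],"twist":[0,0,0]},{"gripper":38,"travel":[-4,0,4],"twist":[0,0,0]},{"gripper":38,"travel":[-4,0,4],"twist":[0,0,0]},{"gripper":38,"travel":[-4,0,4],"twist":[0,0,0]},{"gripper":38,"travel":[-4,0,4],"twist":[0,0,0]},{"gripper":38,"travel":[-4,0,4],"twist":[0,0,0]}]'
python3 -m crank '[{"gripper":38,"travel":[-4,0,4],"twist":[0,0,0]},{"gripper":38,"travel":[-4,0,4],"twist":[0,0,0]},{"gripper":38,"travel":[-4,0,4],"twist":[0,0,0]},{"gripper":38,"travel":[-4,0,4],"twist":[0,0,0]},{"gripper":38,"travel":[-4,0,4],"twist":[0,0,0]},{"gripper":38,"travel":[-4,0,4],"twist":[0,0,0]},{"gripper":38,"travel":[-4,0,4],"twist":[0,0,0]},{"gripper":38,"travel":[-4,0,4],"twist":[0,0,0]},{"gripper":38,"travel":[-4,0,4],"twist":[0,0,0]},{"gripper":38,"travel":[-4,0,4],"twist":[0,0,0]},{"gripper":38,"travel":[-4,0,4],"twist":[0,0,0]},{"gripper":38,"travel":[-3,0,3],"twist":[0,0,0]}]'
python3 - <<'E'
from h import *
print(cart((.56,-.16)),now())
E
```

```text
time: 13.92
ee_pos: [0.5163, -0.0855, 0.0143]
tcp_rot: [-180.0, 45.0, 121.9]
wrist_force: [-1.1, 1.9, -0.1]
opening: 0.0383
grasp_force: 1.4
time: 15.42
ee_pos: [0.5514, -0.1419, 0.0143]
tcp_rot: [-180.0, 45.0, 121.9]
wrist_force: [-1.6, 1.8, -0.7]
opening: 0.0382
grasp_force: 1.3
(array([ 0.5609, -0.1586]), 11.3) (array([ 0.55154091, -0.1421716 ,  0.0144621 ]), array([179.98480552,  45.05344168, 121.83351466]))
```

```bash
python3 -m crank '[{"gripper":38,"travel":[-4,0,4],"twist":[0,0,0]},{"gripper":38,"travel":[-4,0,4],"twist":[0,0,0]},{"gripper":38,"travel":[-3,0,3],"twist":[0,0,0]},{"gripper":38,"travel":[0,0,0],"twist":[0,0,0]},{"gripper":38,"travel":[4,0,-4],"twist":[0,0,0]},{"gripper":38,"travel":[10,0,-10],"twist":[0,0,0]},{"gripper":38,"travel":[15,0,-15],"twist":[0,0,0]},{"gripper":38,"travel":[15,0,-15],"twist":[0,0,0]},{"gripper":38,"travel":[10,0,-10],"twist":[0,0,0]},{"gripper":38,"travel":[0,0,0],"twist":[0,0,0]}]'
python3 - <<'E'
from h import *
c=cart((.57,-.17))[0];p,r=now();print(c,p,r)
h=np.array([np.cos(np.radians(4.7)),np.sin(np.radians(4.7))])
o=np.array([.704,-.161]);d=c-o;print("bay frame",d@h,-d[0]*h[1]+d[1]*h[0])
t=[*(c-.075*h),.0145];print(t,plan(p,r,t,[180,45,-175.3]))
print(plan(t,[180,45,-175.3],p,r))
E
```

```text
time: 16.73
ee_pos: [0.5189, -0.0887, 0.0145]
tcp_rot: [180.0, 45.0, 122.0]
wrist_force: [0.3, -0.1, 0.0]
opening: 0.0383
grasp_force: 0.0
[ 0.5693 -0.172 ] [ 0.51922702 -0.08920499  0.01456884] [179.96356432  45.0576476  121.92393373]
bay frame -0.1351483795993199 7.41058574681222e-05
[np.float64(0.4945521959886473), np.float64(-0.17814538814725306), 0.0145] (array([-44.1, -68. ,  44.2]), array([-0.7745,  0.0011, -0.7743]))
(array([-22.6,  86.6,  22.5]), array([ 0.7745, -0.0011,  0.7743]))
```

```bash
python3 -m crank '[{"gripper":38,"travel":[0,0,0],"twist":[-0.1106,0,-0.1106]},{"gripper":38,"travel":[0,0,0],"twist":[-0.1106,0,-0.1106]},{"gripper":38,"travel":[0,0,0],"twist":[-0.1106,0,-0.1106]},{"gripper":38,"travel":[0,0,0],"twist":[-0.1106,0,-0.1106]},{"gripper":38,"travel":[0,0,0],"twist":[-0.1106,0,-0.1106]},{"gripper":38,"travel":[0,0,0],"twist":[-0.1106,0,-0.1106]},{"gripper":38,"travel":[0,0,0],"twist":[-0.1106,0,-0.1106]},{"gripper":38,"travel":[6,-22,-6],"twist":[0,0,0]},{"gripper":38,"travel":[6,-22,-6],"twist":[0,0,0]},{"gripper":38,"travel":[6,-22,-6],"twist":[0,0,0]},{"gripper":38,"travel":[5,-21,-5],"twist":[0,0,0]},{"gripper":38,"travel":[0,0,0],"twist":[0,0,0]}]'
python3 - <<'E'
from h import *
c=cart((.57,-.17))[0];p,r=now();print(c,p,r,bot.get_obs()["q"])
h=np.array([np.cos(np.radians(4.7)),np.sin(np.radians(4.7))])
print(plan(p,r,[*(c-.019*h),.0145],[180,45,-175.3]))
E
```

```text
time: 18.27
ee_pos: [0.4934, -0.181, 0.0145]
tcp_rot: [-179.9, 45.0, -175.5]
wrist_force: [-0.5, -0.1, 0.7]
opening: 0.0383
grasp_force: 0.0
[ 0.5693 -0.172 ] [ 0.49344842 -0.18011269  0.01426713] [-179.95552916   45.00778113 -175.49192954] [-33.78933986 -31.96585698 -57.04013603  26.76907362  25.95563823
 -29.16456789]
(array([-40.6,   2.1,  40.3]), array([-0.0031,  0.0001, -0.0024]))
```

```bash
python3 -m crank '[{"gripper":38,"travel":[-7,0.5,7],"twist":[0,0,0]},{"gripper":38,"travel":[-7,0.5,7],"twist":[0,0,0]},{"gripper":38,"travel":[-7,0.5,7],"twist":[0,0,0]},{"gripper":38,"travel":[-7,0.5,7],"twist":[0,0,0]},{"gripper":38,"travel":[-2,0,2],"twist":[0,0,0]},{"gripper":38,"travel":[-2,0,2],"twist":[0,0,0]},{"gripper":38,"travel":[-2,0,2],"twist":[0,0,0]},{"gripper":38,"travel":[-2,0,2],"twist":[0,0,0]},{"gripper":38,"travel":[-2,0,2],"twist":[0,0,0]},{"gripper":38,"travel":[-2,0,2],"twist":[0,0,0]},{"gripper":38,"travel":[-2,0,2],"twist":[0,0,0]},{"gripper":38,"travel":[-2,0,2],"twist":[0,0,0]}]'
python3 -m crank '[{"gripper":38,"travel":[-3,0,3],"twist":[0,0,0]},{"gripper":38,"travel":[-3,0,3],"twist":[0,0,0]},{"gripper":38,"travel":[-3,0,3],"twist":[0,0,0]},{"gripper":38,"travel":[-3,0,3],"twist":[0,0,0]},{"gripper":38,"travel":[-3,0,3],"twist":[0,0,0]},{"gripper":38,"travel":[-3,0,3],"twist":[0,0,0]},{"gripper":38,"travel":[-3,0,3],"twist":[0,0,0]},{"gripper":38,"travel":[-3,0,3],"twist":[0,0,0]},{"gripper":38,"travel":[-3,0,3],"twist":[0,0,0]},{"gripper":38,"travel":[-3,0,3],"twist":[0,0,0]}]'
python3 - <<'E'
from h import *
c=cart((.62,-.17))[0];p,r=now();print(c,p,r)
h=np.array([np.cos(np.radians(4.7)),np.sin(np.radians(4.7))])
d=c-[.704,-.161];print("bay frame",d@h,-d[0]*h[1]+d[1]*h[0])
a=bot.camera("top");b=bot.camera("side")
cv2.imwrite("pics/c2.png",np.hstack([cv2.resize(a[110:230,350:450],(400,480)),cv2.resize(b[140:284,340:460],(400,480))])[:,:,::-1])
E
```

```text
time: 19.82
ee_pos: [0.5556, -0.1723, 0.0142]
tcp_rot: [-180.0, 45.0, -175.4]
wrist_force: [-2.7, -0.2, 1.7]
opening: 0.0377
grasp_force: 1.5
time: 21.08
ee_pos: [0.5981, -0.1688, 0.0143]
tcp_rot: [-180.0, 45.0, -175.4]
wrist_force: [-3.3, -0.6, 0.2]
opening: 0.0385
grasp_force: 1.4
[ 0.6168 -0.1669] [ 0.59845879 -0.1688382   0.01451241] [-179.9511838    45.0393207  -175.35996478]
bay frame -0.08739021733144998 0.0012648773703131597
```

View pics/c2.png

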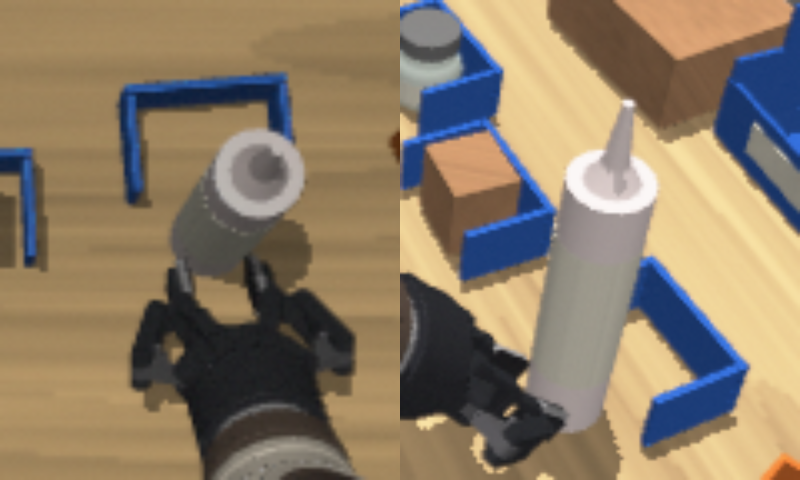

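Run:
```python
from h import *
for z in(0,.195):print(z,proj("side",[.6168,-.1669,z]),proj("top",[.6168,-.1669,z]))
print(ray("side",(403.3,194.6),.195))
```

```text
0 [387.43503547 259.56654511] [401.58364609 169.80677737]
0.195 [402.06315803 193.56285938] [414.32877372 153.79161317]
[ 0.61757837 -0.16999354  0.195     ]
```

The crop shows the cartridge upright (foot and top match the projection of a vertical axis), lined up with the bay mouth, and the fingers fit between the walls. Continue.

```bash
python3 -m crank '[{"gripper":38,"travel":[-3,0,3],"twist":[0,0,0]},{"gripper":38,"travel":[-3,0,3],"twist":[0,0,0]},{"gripper":38,"travel":[-3,0,3],"twist":[0,0,0]},{"gripper":38,"travel":[-3,0,3],"twist":[0,0,0]},{"gripper":38,"travel":[-3,0,3],"twist":[0,0,0]},{"gripper":38,"travel":[-3,0,3],"twist":[0,0,0]},{"gripper":38,"travel":[-3,0,3],"twist":[0,0,0]},{"gripper":38,"travel":[-3,0,3],"twist":[0,0,0]},{"gripper":38,"travel":[-3,0,3],"twist":[0,0,0]},{"gripper":38,"travel":[-3,0,3],"twist":[0,0,0]},{"gripper":38,"travel":[-2,0,2],"twist":[0,0,0]},{"gripper":38,"travel":[-1.5,0,1.5],"twist":[0,0,0]}]'
python3 -m crank '[{"gripper":38,"travel":[-1,0,1],"twist":[0,0,0]},{"gripper":38,"travel":[-1,0,1],"twist":[0,0,0]},{"gripper":38,"travel":[-1,0,1],"twist":[0,0,0]},{"gripper":38,"travel":[-1,0,1],"twist":[0,0,0]}]'
python3 - <<'E'
from h import *
c,rad=cart((.67,-.163));p,r=now();print(c,rad,p,r)
h=np.array([np.cos(np.radians(4.7)),np.sin(np.radians(4.7))])
d=c-[.704,-.161];print("bay frame",d@h,-d[0]*h[1]+d[1]*h[0])
E
```

```text
time: 22.72
ee_pos: [0.6452, -0.165, 0.0144]
tcp_rot: [-180.0, 45.0, -175.4]
wrist_force: [-2.9, -0.3, 0.0]
opening: 0.0381
grasp_force: 1.3
time: 23.22
ee_pos: [0.6507, -0.1646, 0.0144]
tcp_rot: [-180.0, 45.0, -175.4]
wrist_force: [-3.0, -0.6, 0.1]
opening: 0.0381
grasp_force: 1.3
[ 0.6697 -0.1627] 11.2 [ 0.65090236 -0.16463743  0.0144921 ] [-179.95035779   45.02995415 -175.36668055]
bay frame -0.03432395783252972 0.0011162072884197346
```

```bash
python3 -m crank '[{"gripper":38,"travel":[-0.8,0,0.8],"twist":[0,0,0]},{"gripper":38,"travel":[-0.8,0,0.8],"twist":[0,0,0]},{"gripper":38,"travel":[-0.8,0,0.8],"twist":[0,0,0]},{"gripper":38,"travel":[-0.8,0,0.8],"twist":[0,0,0]},{"gripper":38,"travel":[0,0,0],"twist":[0,0,0]}]'
```

```text
time: 23.9
ee_pos: [0.6553, -0.1642, 0.0145]
tcp_rot: [-180.0, 45.0, -175.4]
wrist_force: [-1.2, -0.2, -0.0]
opening: 0.0381
grasp_force: 1.0
```

```bash
python3 -m crank '[{"gripper":38,"travel":[-0.7,0,0.7],"twist":[0,0,0]},{"gripper":38,"travel":[-0.7,0,0.7],"twist":[0,0,0]}]'
```

```text
time: 24.15
ee_pos: [0.6572, -0.1641, 0.0144]
tcp_rot: [-180.0, 45.0, -175.4]
wrist_force: [-2.5, -0.1, 0.3]
opening: 0.0383
grasp_force: 1.3
```

```bash
python3 -m crank '[{"gripper":38,"travel":[-0.6,0,0.6],"twist":[0,0,0]},{"gripper":38,"travel":[-0.4,0,0.4],"twist":[0,0,0]}]'
```

```text
time: 24.4
ee_pos: [0.6586, -0.164, 0.0144]
tcp_rot: [-180.0, 45.0, -175.4]
wrist_force: [-2.7, -0.3, 0.4]
opening: 0.0381
grasp_force: 1.3
```

Run:
```python
from h import *
c,rad=cart((.677,-.163));p,r=now();print(c,rad,p,bot.get_obs()["wrist_force"])
h=np.array([np.cos(np.radians(4.7)),np.sin(np.radians(4.7))])
d=c-[.704,-.161];print("bay frame",d@h,-d[0]*h[1]+d[1]*h[0])
a=bot.camera("top");b=bot.camera("side")
cv2.imwrite("pics/c3.png",np.hstack([cv2.resize(a[90:180,375:450],(400,480)),cv2.resize(b[140:284,360:480],(400,480))])[:,:,::-1])
```

```text
[ 0.6775 -0.1618] 11.1 [ 0.65866223 -0.16400356  0.0144132 ] [-2.83565691  0.34129953 -0.48562289]
bay frame -0.02647644155758197 0.0013740605692416576
```

View pics/c3.png

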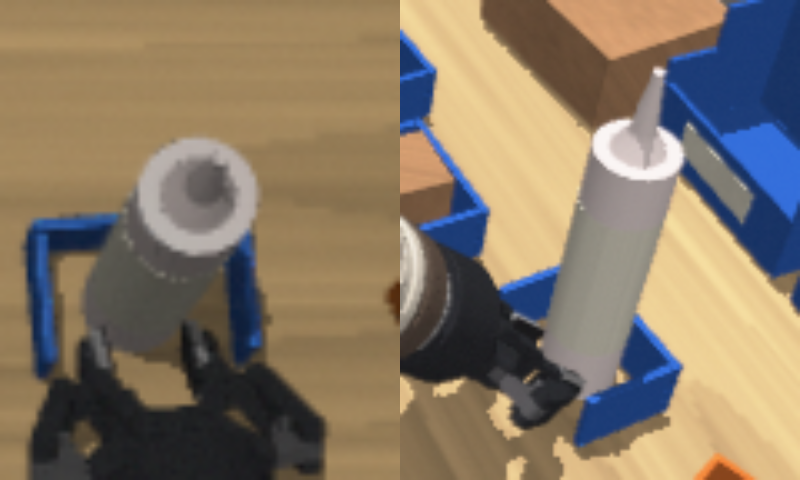

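The cartridge stands upright inside the bay; the knuckles at top crop (60,430) and (300,440) are near the mouth but outside the walls. Creep on until the back wall is felt.

```bash
python3 -m crank '[{"gripper":38,"travel":[-0.5,0,0.5],"twist":[0,0,0]},{"gripper":38,"travel":[-0.4,0,0.4],"twist":[0,0,0]}]'
```

```text
time: 24.8
ee_pos: [0.6599, -0.1639, 0.0144]
tcp_rot: [-180.0, 45.0, -175.4]
wrist_force: [-2.6, -1.4, -0.7]
opening: 0.0385
grasp_force: 1.3
```

```bash
python3 -m crank '[{"gripper":38,"travel":[-0.4,0,0.4],"twist":[0,0,0]},{"gripper":38,"travel":[0,0,0],"twist":[0,0,0]}]'
```

```text
time: 25.05
ee_pos: [0.6605, -0.1638, 0.0144]
tcp_rot: [-180.0, 45.0, -175.4]
wrist_force: [-3.0, 0.3, -0.1]
opening: 0.0376
grasp_force: 1.1
```

```bash
python3 -m crank '[{"gripper":38,"travel":[-0.4,0,0.4],"twist":[0,0,0]},{"gripper":38,"travel":[0,0,0],"twist":[0,0,0]}]'
```

```text
time: 25.3
ee_pos: [0.661, -0.1638, 0.0144]
tcp_rot: [-180.0, 45.0, -175.4]
wrist_force: [-2.9, -0.0, -0.5]
opening: 0.0383
grasp_force: 1.2
```

```bash
python3 -m crank '[{"gripper":38,"travel":[-0.4,0,0.4],"twist":[0,0,0]},{"gripper":38,"travel":[0,0,0],"twist":[0,0,0]}]'
```

```text
time: 25.55
ee_pos: [0.6615, -0.1638, 0.0143]
tcp_rot: [-180.0, 45.0, -175.4]
wrist_force: [-2.7, 0.2, 0.4]
opening: 0.0381
grasp_force: 1.6
```

```bash
python3 -m crank '[{"gripper":38,"travel":[-0.4,0,0.4],"twist":[0,0,0]},{"gripper":38,"travel":[0,0,0],"twist":[0,0,0]}]'
```

```text
time: 25.8
ee_pos: [0.6619, -0.1638, 0.0142]
tcp_rot: [-180.0, 45.0, -175.4]
wrist_force: [-6.9, -0.8, 1.9]
opening: 0.038
grasp_force: 3.0
```

Back wall felt (6.9 N). Retreat straight back.

```bash
python3 -m crank '[{"gripper":38,"travel":[2,0,-2],"twist":[0,0,0]},{"gripper":38,"travel":[5,0,-5],"twist":[0,0,0]},{"gripper":38,"travel":[10,0,-10],"twist":[0,0,0]},{"gripper":38,"travel":[12,0,-12],"twist":[0,0,0]},{"gripper":38,"travel":[12,0,-12],"twist":[0,0,0]},{"gripper":38,"travel":[12,0,-12],"twist":[0,0,0]},{"gripper":38,"travel":[5,0,-10],"twist":[0,0,0]},{"gripper":38,"travel":[0,0,-10],"twist":[0,0,0]},{"gripper":38,"travel":[0,0,0],"twist":[0,0,0]}]'
python3 - <<'E'
from h import *
c,rad=cart((.68,-.163));p,r=now();print(c,rad,p,bot.get_obs()["wrist_force"])
h=np.array([np.cos(np.radians(4.7)),np.sin(np.radians(4.7))])
d=c-[.704,-.161];print("bay frame",d@h,-d[0]*h[1]+d[1]*h[0])
cv2.imwrite("pics/c4.png",cv2.resize(bot.camera("side"),(640,400))[:,:,::-1])
E
```

```text
time: 26.92
ee_pos: [0.5702, -0.1716, 0.0265]
tcp_rot: [-179.9, 45.1, -175.3]
wrist_force: [0.6, 0.3, 0.1]
opening: 0.0378
grasp_force: 0.0
[ 0.6798 -0.1618] 11.1 [ 0.57025148 -0.17146165  0.02610828] [0.81721104 0.5811686  0.49420521]
bay frame -0.024184175567900517 0.0011856019993925658
```

View pics/c4.png

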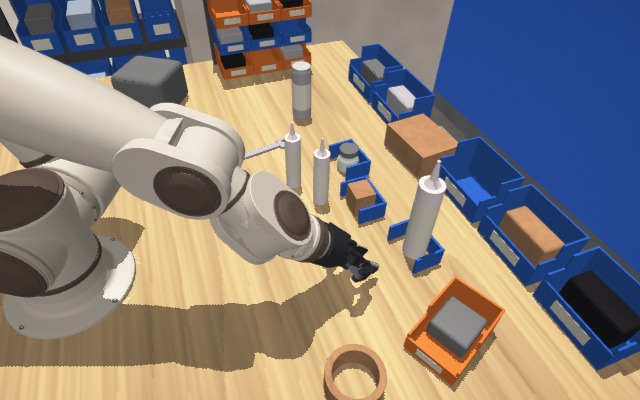

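The picture shows the cartridge upright in the bay (foot near (415,255)), the gripper clear at (360,265), and the visible bystanders apparently unmoved; the screwdriver is hidden behind the arm.

```bash
python3 -c "
from workcell import bot
print(bot.job_done())"
```

```text
the job is handed in; nothing more can be done
None
```

I handed the job in with the cartridge upright against the empty bay's back wall (measured x about -24 mm, y about +1 mm) and the arm clear. Visible bystanders looked unmoved, though the arm hid the screwdriver in the last picture. The hand-in returned no verdict.

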